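# Set the hall lights for the night at the console's switch panel

## Robot

A 6-joint arm with a two-finger parallel gripper is mounted at the origin on the work surface. World frame = base frame: x ahead of the robot, y to its left, z up, the work surface at z = 0. Lengths are in m, angles in degrees, forces in N, time in s.
With the tool pointing down it reaches from about 0.25 to 0.775 m from the base axis. Payload 4 kg.
Tool frame: the origin (TCP) lies at the very end of the fingers, on their centre line; the grasp point (between the pads) lies 19 mm behind it; z points along the fingers, y is the line along which they close (so a half turn about z gives the same grasp; the last joint's range is limited). The gripper opens to 94 mm and grips with 3 to 60 N. Pads are 16 mm wide; open, the fingers measure 119 mm over their backs; the gripper's body (75 mm by 177 mm) begins 78 mm behind the grasp point.
Start: joints at [66.572, 4.996, 78.535, -0, 96.463, -5.907], TCP at [0.166, 0.525, 0.179] pointing down, gripper open.
Joint ranges: [-177.83, 177.83], [-43.37, 116.18], [15.69, 146.23], [-61.86, 241.86], [9.47, 152.12], [-147.06, 147.06]. Speed limits (degrees/s): [159.86, 159.86, 180, 180, 180, 180].

## Interface

Orientations are given as a 3x3 rotation matrix whose columns are the frame's x, y, z axes.
In Python, from bench import r gives the robot as it stands.
- The arm moves only by the shell command python3 -m crank 'ROWS'. ROWS is JSON, a list of rows, each an object with "delta_pos": the shift along the tool's x, y, z in m, a list of three; "dr": the turn, a rotation vector about the tool's x, y, z in degrees, a list of three; "grip": the closure, from 0 (fully open) to 1 (shut). In form: [{"delta_pos": [tx, ty, tz], "dr": [rx, ry, rz], "grip": grip}, ...]. A call has 1 to 12 rows; each row is the pose to reach, as a shift and turn from the pose commanded when the call began, along the tool's axes at that moment; what a row does not reach only later rows make up. A row lasts 1/10 s, in which the tool goes at most 50 mm and 8.59 degrees, less where a joint would pass 70% of its speed; a pose out of reach is approached as far as the arm can. A call with a gripper value outside its range is refused whole. The fingers move at their own pace and stop on an object; the grip force is fixed at half the most. Time passes only in rows, so rows that repeat a pose let the fingers close. It gives the time, the measured TCP pose, the force and the opening at its end, in the units of the state.
- r.state(): the state, without advancing time (a new reading comes with each control period).
- r.grab_frame(name): name is "side" or "top" or "wrist"; returns the picture (400x640x3 uint8, blue, green, red); there is no depth.
- r.camera_info(name): a dict with "camera_matrix" (3x3 intrinsics, pixels), "k1" (the pictures are not rectified: a ray, as slopes to the right and down, at radius r is drawn at 1 + k1 r^2 times it, then the intrinsics apply), "rvec" (rotation vector, rad) and "tvec" (3), from world to camera coordinates, as OpenCV has them; the wrist camera has in their place "mount" (4x4, takes a point from camera to tool coordinates, whose origin is the TCP and whose axes are the flange's). Camera axes: x right, y down, z forward; pixel columns grow to the right and rows downward; lengths in m; the calibration is good to about 2 mm. A picture is of the moment at which its call begins: read the wrist's pose just before it. camera_info takes no time and is no camera call.
- r.sign_off(): hands the job in, once; it reports no verdict.
The state is a dict: "time_s": time; "joint_pos": joint angles; "dq": joint speeds; "joint_efforts": joint torques, N m; "tool_pos": TCP position; "tool_rot": TCP orientation; "contact_force": force on the tool from outside, world axes, zero at the start; "moment": the same for the moment, N m; "gripper_width": opening from 0.0 (shut) to 1.0 (fully open).
Only numpy, scipy, OpenCV 4.12 (cv2) and the standard library are available. Lean on these libraries where they do the work, as an engineer would, in place of code of your own. Each camera call takes 0.05 s, during which the arm holds its last target. There are 200 camera calls.

## Task

Set the hall lights for the night at the four-paddle switch panel, pressing lightly with the fingertips: first switch the table lamp on (yellow paddle), then the picture light off (blue), and last the ceiling light off (white), so that the hall is never dark; press each paddle fully home. Leave the porch light (black paddle) on, do not lift the panel or shove it about, and leave the trinket box, the candle and the bud vase where they stand.

Things in the scene. Friction and masses are not known exactly. Their poses are not given: they have to be found in the camera images.
- panel: Switch panel, 114 (x) by 209 mm (y), 0.6-0.9 kg, loose: dark wedge, brown wooden plate sloping 6 deg up to the far (+x) side. Origin: underside's centre; plate surface 30 mm above the table at the middle, 24 near edge (-x, robot's side), 36 far edge; y to the left. Four rocker paddles 67 (x) by 33 mm, from the left (+y): blue, white, black, yellow, at y = 69, 23, -23, -69 mm. Yaw within 0.4 rad.
- yellow_paddle (a joint): Yellow paddle (table lamp), rad: 0 = off (near half down), 0.21 = on (far half down). Starts off. All four paddles: the pivot crosses the middle, top face 6 mm above the plate there; the raised half's end stands 9.5 mm above the plate, the lowered one's 2.5 mm. Press the raised half until it stops (rigid).
- blue_paddle (a joint): Blue paddle (picture light), rad: 0 = off (near half down), 0.21 = on (far half down). Starts on. All four paddles: held by friction, they stay where left, even half way; about 1.5 N moves one at 24 mm from its pivot, 3 N at 12 mm; the press spot sinks 5 mm from stop to stop.
- white_paddle (a joint): White paddle (ceiling light), rad: 0 = off (near half down), 0.21 = on (far half down). Starts on.
- black_paddle (a joint): Black paddle (porch light), rad: 0 = off (near half down), 0.21 = on (far half down). Starts on; leave it on.
- yellow_far (a point): Spot to press to switch the table lamp on: on the top face of the yellow paddle's far half, mid-width, 24 mm from its pivot; moves with the paddle.
- blue_near (a point): Spot to press to switch the picture light off: on the top face of the blue paddle's near half, mid-width, 24 mm from its pivot; moves with the paddle.
- white_near (a point): Spot to press to switch the ceiling light off: on the top face of the white paddle's near half, mid-width, 24 mm from its pivot; moves with the paddle.
- trinket_box: Silver domed round trinket box, 88 mm across, 59 mm high with its brass bead, 0.25 kg, loose. Origin: centre of its underside. Stands beside or beyond the panel.
- candle: Pale green egg-shaped wax candle, 58 mm across, 84 mm high with its wick, 0.12 kg, loose. Origin: centre of its underside. Stands beside or beyond the panel.
- bud_vase: Small black bobbled vase, 73 mm across, 66 mm high, 0.3 kg, loose. Origin: centre of its underside. Stands beside or beyond the panel.
Things that resemble listed ones, but are neither listed nor needed, are in the scene too. There is more than one size of the panel; the job needs the middle-sized.

How it is judged:
By the outcome, as a careful person would: the job done as asked, in the order asked, and still so for the second after the job is handed in, with the robot touching nothing.
It also fails if it takes over 38 s, if anything falls off the work surface, if the arm or the gripper's body presses on something with over 40 N, if the wrist force passes 120 N, or if a joint passes its speed limit or range.

## Working session

There is one attempt and no reset: what is moved stays moved. The work goes in short steps, Python scripts to look and compute and a shell command to move; the robot and the scene stay as the last step left them, time stands still between calls to the robot, and variables do not carry over. Pictures are saved under pics/ and viewed, on a budget of 10 in all, crops included, one or two more only if the job needs it, and the job is handed in when it is done.

```bash
ls; mkdir -p pics; python3 - <<'E'
from bench import r
import cv2,numpy as np
np.set_printoptions(precision=4,suppress=True)
s=r.state();print(s['time_s'],s['tool_pos'],s['tool_rot'],s['gripper_width'],s['contact_force'])
for n in("top","side"):
    cv2.imwrite(f"pics/{n}0.png",r.grab_frame(n));print(n,r.camera_info(n))
print(r.camera_info("wrist"))
E
```

```text
pics
0.0 [0.1653 0.5239 0.1776] [[-0.9536  0.3011 -0.0009]
 [ 0.3011  0.9536 -0.002 ]
 [ 0.0002 -0.0022 -1.    ]] 1.0008844945675677 [-0.0806 -0.5588  0.4269]
top {'camera_matrix': array([[405.0978,   0.    , 322.7986],
       [  0.    , 405.0978, 203.7495],
       [  0.    ,   0.    ,   1.    ]]), 'k1': -0.09661104490330219, 'rvec': array([ 2.153 , -2.0234,  0.237 ]), 'tvec': array([-0.0149,  0.5801,  1.1602])}
side {'camera_matrix': array([[397.3506,   0.    , 323.2866],
       [  0.    , 397.3506, 197.7297],
       [  0.    ,   0.    ,   1.    ]]), 'k1': -0.03975347360077303, 'rvec': array([ 2.3315, -0.8391,  0.2939]), 'tvec': array([-0.4262,  0.3249,  0.8554])}
{'camera_matrix': array([[350.091 ,   0.    , 317.1297],
       [  0.    , 350.091 , 202.5827],
       [  0.    ,   0.    ,   1.    ]]), 'k1': -0.03836215943126062, 'mount': array([[ 0.0005, -0.9709, -0.2393,  0.0692],
       [ 1.    ,  0.0004,  0.0004,  0.0008],
       [-0.0003, -0.2393,  0.9709, -0.205 ],
       [ 0.    ,  0.    ,  0.    ,  1.    ]])}
```

View pics/top0.png

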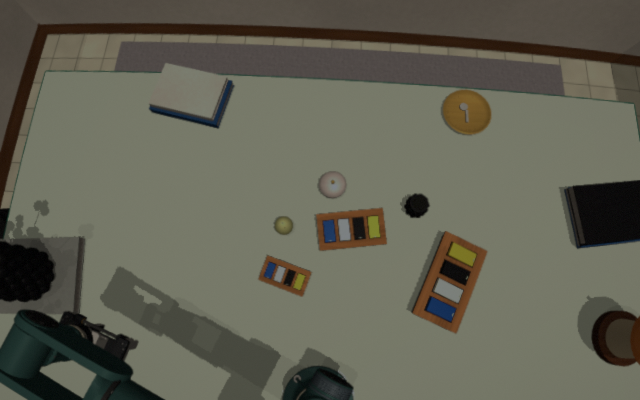

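View pics/side0.png

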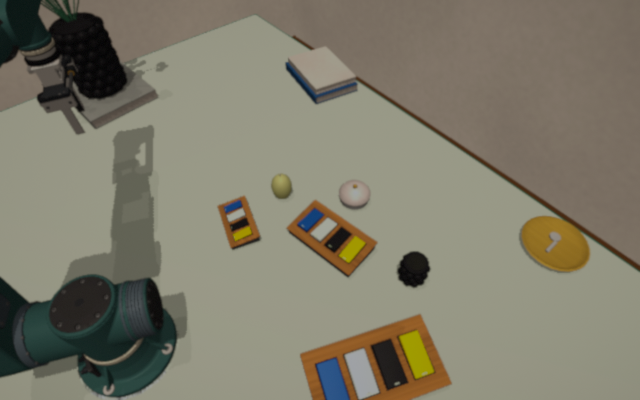

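Top view: the middle panel's corners are at about (317,214), (384,209), (386,242) and (319,250). Paddles: blue (329,231), white (344,230), black (359,228), yellow (374,227). The candle is at (284,225), the box at (333,184) and the vase at (416,205).

```bash
cat > h.py <<'E'
from bench import r
import cv2,numpy as np
np.set_printoptions(precision=4,suppress=True)
def cam(n,s=None):
    c=r.camera_info(n);K=c['camera_matrix'];k=c['k1']
    if n=='wrist':
        s=s or r.state();T=np.eye(4);T[:3,:3]=s['tool_rot'];T[:3,3]=s['tool_pos'];W=np.linalg.inv(T@c['mount'])
        R=W[:3,:3];t=W[:3,3]
    else: R=cv2.Rodrigues(c['rvec'])[0];t=c['tvec']
    return K,np.array([k,0,0,0,0.]),R,t
def unproj(C,px,z):
    K,d,R,t=C;px=np.array(px,float).reshape(-1,1,2)
    q=cv2.undistortPoints(px,K,d)[:,0];o=-R.T@t
    v=np.c_[q,np.ones(len(q))]@R
    return o+v*((z-o[2])/v[:,2])[:,None]
def proj(C,P):
    K,d,R,t=C
    return cv2.projectPoints(np.array(P,float),cv2.Rodrigues(R)[0],t,K,d)[0][:,0]
E
python3 - <<'E'
from h import *
C=cam('top')
print('pads',unproj(C,[(329,231),(344,230),(359,228),(374,227)],.036)[:,:2])
c=unproj(C,[(317,214),(384,209),(386,242),(319,250)],.03)[:,:2];print(c,c.mean(0),np.linalg.norm(c-np.roll(c,-1,0),axis=1))
print(unproj(C,[(333,184),(284,225),(416,205)],.04)[:,:2])
C=cam('side')
print('side',unproj(C,[(312,219),(324,230),(339,239),(352,249)],.036)[:,:2])
E
```

```text
pads [[ 0.5032 -0.0026]
 [ 0.5091 -0.0484]
 [ 0.5182 -0.0942]
 [ 0.5241 -0.1403]]
[[ 0.5556  0.0379]
 [ 0.5844 -0.1704]
 [ 0.4807 -0.1795]
 [ 0.4436  0.0244]] [ 0.516  -0.0719] [0.2103 0.1041 0.2072 0.1127]
[[ 0.6529 -0.0063]
 [ 0.5126  0.1367]
 [ 0.6009 -0.2688]]
side [[ 0.5087 -0.0073]
 [ 0.5106 -0.0537]
 [ 0.5221 -0.0985]
 [ 0.5274 -0.1408]]
```

```bash
python3 -m crank '[{"delta_pos":[-0.287,-0.2165,0.0],"dr":[0,0,0],"grip":1},{"delta_pos":[-0.287,-0.2165,0.0],"dr":[0,0,0],"grip":1},{"delta_pos":[-0.287,-0.2165,0.0],"dr":[0,0,0],"grip":1},{"delta_pos":[-0.287,-0.2165,0.0],"dr":[0,0,0],"grip":1},{"delta_pos":[-0.287,-0.2165,0.0],"dr":[0,0,0],"grip":1},{"delta_pos":[-0.287,-0.2165,0.0],"dr":[0,0,0],"grip":1},{"delta_pos":[-0.287,-0.2165,0.0],"dr":[0,0,0],"grip":1},{"delta_pos":[-0.287,-0.2165,0.0],"dr":[0,0,0],"grip":1},{"delta_pos":[-0.287,-0.2165,0.0],"dr":[0,0,0],"grip":1},{"delta_pos":[-0.287,-0.2165,0.0],"dr":[0,0,0],"grip":1}]'
python3 -m crank '[{"delta_pos":[-0.287,-0.2165,0.028],"dr":[0,0,-26.2],"grip":1},{"delta_pos":[-0.287,-0.2165,0.028],"dr":[0,0,-26.2],"grip":1},{"delta_pos":[-0.287,-0.2165,0.028],"dr":[0,0,-26.2],"grip":1},{"delta_pos":[-0.287,-0.2165,0.028],"dr":[0,0,-26.2],"grip":1},{"delta_pos":[-0.287,-0.2165,0.028],"dr":[0,0,-26.2],"grip":1},{"delta_pos":[-0.287,-0.2165,0.028],"dr":[0,0,-26.2],"grip":1},{"delta_pos":[-0.287,-0.2165,0.028],"dr":[0,0,-26.2],"grip":1},{"delta_pos":[-0.287,-0.2165,0.028],"dr":[0,0,-26.2],"grip":1},{"delta_pos":[-0.287,-0.2165,0.028],"dr":[0,0,-26.2],"grip":1},{"delta_pos":[-0.287,-0.2165,0.028],"dr":[0,0,-26.2],"grip":1},{"delta_pos":[-0.287,-0.2165,0.028],"dr":[0,0,-26.2],"grip":1}]'
python3 - <<'E'
from h import *
s=r.state();print(s['time_s'],s['tool_pos'],s['tool_rot'],s['gripper_width'],s['contact_force'],s['dq'])
cv2.imwrite("pics/w1.png",r.grab_frame("wrist"))
E
```

```text
time_s: 1.1
tool_pos: [0.3735, 0.2323, 0.1785]
tool_rot: [[-0.954, 0.301, -0.001], [0.301, 0.954, 0.001], [0.001, 0.0, -1.0]]
contact_force: [0.1, 0.2, -0.4]
gripper_width: 0.187
time_s: 2.2
tool_pos: [0.5824, -0.0588, 0.1509]
tool_rot: [[-0.988, -0.154, -0.0], [-0.154, 0.988, 0.001], [-0.0, 0.001, -1.0]]
contact_force: [0.4, 0.4, -0.7]
gripper_width: 0.005
2.2 [ 0.5824 -0.0588  0.1509] [[-0.9881 -0.1539 -0.0001]
 [-0.1539  0.9881  0.0008]
 [-0.      0.0008 -1.    ]] 0.004673675847108603 [ 0.3687  0.3941 -0.6538] [-0.0339 -0.7783  0.1037 -0.2198 -0.1301 -0.2384]
```

View pics/w1.png

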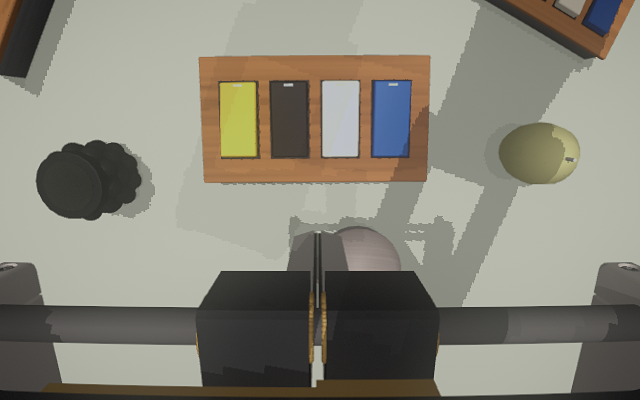

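Wrist view: the panel's plate corners are at (199,57), (430,56), (428,182) and (204,183). Image up points towards the robot. Paddle columns: yellow 238, black 289, white 340, blue 391, spanning rows 81–158. The fingertip is at about (318,231), clear of the paddles.

```bash
cat > fit.py <<'E'
from h import *
from scipy.optimize import least_squares
s6=np.tan(np.radians(6))
def P(x,y,h=0): return [x,y,.030+s6*x+h]   # panel coords, h above plate
def world(p,q):
    c,s=np.cos(p[2]),np.sin(p[2]);q=np.array(q,float)
    return np.c_[p[0]+c*q[:,0]-s*q[:,1],p[1]+s*q[:,0]+c*q[:,1],q[:,2]]
E
cat > f1.py <<'E'
from fit import *
S=dict(tool_pos=[.5824,-.0588,.1509],tool_rot=np.array([[-.9881,-.1539,-.0001],[-.1539,.9881,.0008],[0,.0008,-1]]))
C=cam('wrist',S)
M=[P(-.057,-.1045),P(-.057,.1045),P(.057,.1045),P(.057,-.1045)]
px=[(199,57),(430,56),(428,182),(204,183)]
for y,c,a,b,hn,hf in((-.069,238.5,81,158,.0025,.0095),(-.023,289.5,81,158,.0095,.0025),(.023,340.3,80,158,.0095,.0025),(.069,391.5,80,157.5,.0095,.0025)):
    M+=[P(-.0333,y,hn),P(.0333,y,hf)];px+=[(c,a),(c,b)]
px=np.array(px,float)
f=least_squares(lambda p:(proj(C,world(p,M))-px).ravel(),[.514,-.072,.15],loss='soft_l1')
print(f.x);print((proj(C,world(f.x,M))-px).round(1))
p=f.x;s=r.state();print(s['tool_pos'])
for n,q in dict(yellow_far=P(.024,-.069,.0085),blue_near=P(-.028,.069,.009),white_near=P(-.028,.023,.009)).items():
    w=world(p,[q])[0];print(n,w,'delta tool',np.array(s['tool_rot']).T@(w-s['tool_pos']))
print('yaw err deg',np.degrees(p[2])-np.degrees(np.arctan2(-s['tool_rot'][0][1],s['tool_rot'][1][1])))
E
python3 f1.py
```

```text
[ 0.5175 -0.0697  0.1594]
[[-1.  -1.4]
 [ 1.9 -1.5]
 [-0.3  0.4]
 [-0.5  0.4]
 [-0.8  1.2]
 [-0.2  0.6]
 [-0.9  0. ]
 [ 0.7 -0.6]
 [ 1.1  0.8]
 [ 0.3 -0.8]
 [ 2.6  0.7]
 [-0.6 -0.4]]
[ 0.5823 -0.0589  0.1512]
yellow_far [ 0.5522 -0.134   0.041 ] delta tool [ 0.0414 -0.0696  0.1101]
blue_near [ 0.4789 -0.006   0.0361] delta tool [0.0941 0.0682 0.1151]
white_near [ 0.4862 -0.0514  0.0361] delta tool [0.0938 0.0222 0.1151]
yaw err deg 0.27738016683629674
```

```bash
python3 -m crank '[{"delta_pos":[0.0414,-0.0696,0.03],"dr":[0,0,0],"grip":1},{"delta_pos":[0.0414,-0.0696,0.07],"dr":[0,0,0],"grip":1},{"delta_pos":[0.0414,-0.0696,0.095],"dr":[0,0,0],"grip":1},{"delta_pos":[0.0414,-0.0696,0.095],"dr":[0,0,0],"grip":1},{"delta_pos":[0.0414,-0.0696,0.095],"dr":[0,0,0],"grip":1}]'
python3 - <<'E'
from h import *
s=r.state();cv2.imwrite("pics/w2.png",r.grab_frame("wrist"))
print(s['contact_force'],s['tool_pos'])
E
```

```text
time_s: 2.75
tool_pos: [0.5521, -0.1349, 0.0564]
tool_rot: [[-0.988, -0.152, -0.0], [-0.152, 0.988, 0.001], [-0.0, 0.001, -1.0]]
contact_force: [0.5, 0.3, 0.9]
gripper_width: 0.004
[0.5158 0.2725 0.9078] [ 0.5521 -0.1349  0.0564]
```

View pics/w2.png

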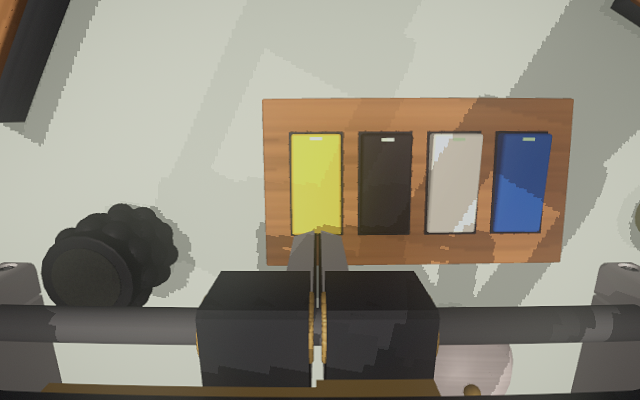

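The wrist view shows the fingertips centred on the yellow paddle's column (318), and their touch point should fall at about row 224, roughly 25 mm beyond the pivot. I'll press now.

```bash
python3 -m crank '[{"delta_pos":[0,0,0.008],"dr":[0,0,0],"grip":1},{"delta_pos":[0,0,0.013],"dr":[0,0,0],"grip":1},{"delta_pos":[0,0,0.015],"dr":[0,0,0],"grip":1},{"delta_pos":[0,0,0.0165],"dr":[0,0,0],"grip":1},{"delta_pos":[0,0,0.018],"dr":[0,0,0],"grip":1},{"delta_pos":[0,0,0.018],"dr":[0,0,0],"grip":1}]'; python3 -m crank '[{"delta_pos":[0,0,0.001],"dr":[0,0,0],"grip":1},{"delta_pos":[0,0,0.002],"dr":[0,0,0],"grip":1},{"delta_pos":[0,0,0.002],"dr":[0,0,0],"grip":1}]'
```

```text
time_s: 3.4
tool_pos: [0.5521, -0.1362, 0.0376]
tool_rot: [[-0.989, -0.151, -0.0], [-0.151, 0.989, 0.0], [0.0, 0.0, -1.0]]
contact_force: [-0.4, -0.1, -0.2]
gripper_width: 0.009
time_s: 3.7
tool_pos: [0.5521, -0.1362, 0.0356]
tool_rot: [[-0.989, -0.151, -0.0], [-0.151, 0.989, 0.0], [0.0, 0.0, -1.0]]
contact_force: [0.2, 0.5, 0.5]
gripper_width: 0.004
```

```bash
python3 -m crank '[{"delta_pos":[0,0,0.001],"dr":[0,0,0],"grip":1},{"delta_pos":[0,0,0.001],"dr":[0,0,0],"grip":1}]'; python3 -m crank '[{"delta_pos":[0,0,0.001],"dr":[0,0,0],"grip":1},{"delta_pos":[0,0,0.001],"dr":[0,0,0],"grip":1}]';  python3 - <<'E'
from h import *
cv2.imwrite("pics/w3.png",r.grab_frame("wrist"))
E
```

```text
time_s: 3.9
tool_pos: [0.5521, -0.1362, 0.0346]
tool_rot: [[-0.989, -0.151, -0.0], [-0.151, 0.989, 0.0], [0.0, 0.0, -1.0]]
contact_force: [-0.8, 0.7, -0.2]
gripper_width: 0.006
time_s: 4.1
tool_pos: [0.5521, -0.1362, 0.0336]
tool_rot: [[-0.989, -0.151, -0.0], [-0.151, 0.989, 0.0], [0.0, 0.0, -1.0]]
contact_force: [-0.8, 0.1, 0.0]
gripper_width: 0.002
```

View pics/w3.png

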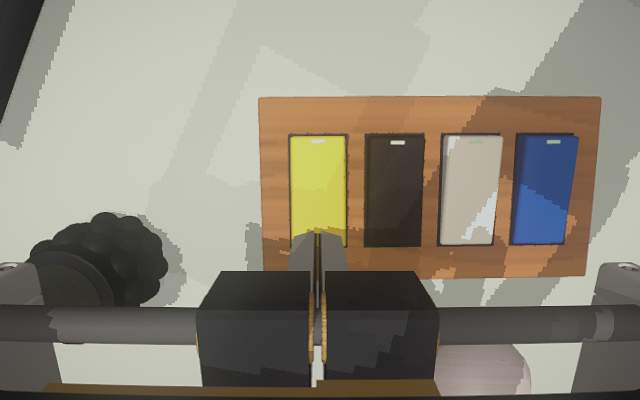

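Fingertip at row 232 on the yellow paddle (end at row 247), which is well placed. No force shows yet, so I'll go on down.

```bash
for i in 1; do python3 -m crank '[{"delta_pos":[0,0,0.001],"dr":[0,0,0],"grip":1},{"delta_pos":[0,0,0.001],"dr":[0,0,0],"grip":1}]'|grep -E 'tool_pos|force'; python3 -m crank '[{"delta_pos":[0,0,0.001],"dr":[0,0,0],"grip":1},{"delta_pos":[0,0,0.001],"dr":[0,0,0],"grip":1}]'|grep -E 'tool_pos|force'; done
```

```text
tool_pos: [0.5521, -0.1362, 0.0326]
contact_force: [0.4, 0.7, 0.4]
tool_pos: [0.5521, -0.1362, 0.0316]
contact_force: [-0.1, 0.2, -0.5]
```

```bash
python3 - <<'E'
from h import *
s=r.state();a=r.grab_frame("side");u=proj(cam('side'),[s['tool_pos']])[0];print(u)
x,y=u.astype(int);cv2.imwrite("pics/s4.png",cv2.resize(a[y-60:y+40,x-80:x+60],None,fx=5.5,fy=5.5,interpolation=cv2.INTER_CUBIC))
E
```

```text
[358.0578 243.3178]
```

View pics/s4.png

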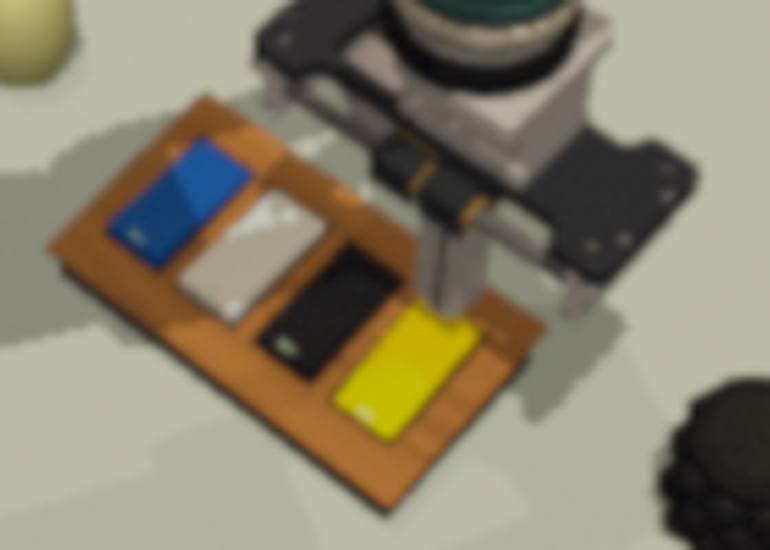

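The side crop shows the tip at or just over the yellow paddle's far half (crop 445,320). I can't tell whether it's touching, so I'll keep going in small steps.

```bash
python3 -m crank '[{"delta_pos":[0,0,0.001],"dr":[0,0,0],"grip":1},{"delta_pos":[0,0,0.001],"dr":[0,0,0],"grip":1}]'|grep -E 'tool_pos|force'; python3 -m crank '[{"delta_pos":[0,0,0.001],"dr":[0,0,0],"grip":1},{"delta_pos":[0,0,0.001],"dr":[0,0,0],"grip":1}]'|grep -E 'tool_pos|force'; python3 -m crank '[{"delta_pos":[0,0,0.001],"dr":[0,0,0],"grip":1},{"delta_pos":[0,0,0.001],"dr":[0,0,0],"grip":1}]'|grep -E 'tool_pos|force'
```

```text
tool_pos: [0.5521, -0.1362, 0.0306]
contact_force: [-0.9, 0.5, -1.2]
tool_pos: [0.5521, -0.1362, 0.0296]
contact_force: [0.4, -0.1, -0.0]
tool_pos: [0.5521, -0.1362, 0.0286]
contact_force: [0.3, 0.6, 0.1]
```

```bash
python3 -m crank '[{"delta_pos":[0,0,0.001],"dr":[0,0,0],"grip":1},{"delta_pos":[0,0,0.001],"dr":[0,0,0],"grip":1}]'|grep -E 'tool_pos|force'; python3 -m crank '[{"delta_pos":[0,0,0.001],"dr":[0,0,0],"grip":1},{"delta_pos":[0,0,0.001],"dr":[0,0,0],"grip":1}]'|grep -E 'tool_pos|force'; python3 - <<'E'
from h import *
s=[r.state() for _ in range(3)];print([x['contact_force'] for x in s],s[0]['moment'],s[0]['joint_efforts'])
a=r.grab_frame("wrist");cv2.imwrite("pics/w5.png",cv2.resize(a[80:300,220:480],None,fx=3,fy=2.7,interpolation=cv2.INTER_CUBIC)[:, :800])
E
```

```text
tool_pos: [0.5521, -0.1362, 0.0276]
contact_force: [-0.2, -0.2, -0.3]
tool_pos: [0.5521, -0.1362, 0.0266]
contact_force: [-0.1, -0.5, -0.5]
[array([-0.1054, -0.5404, -0.4527]), array([-0.1054, -0.5404, -0.4527]), array([-0.1054, -0.5404, -0.4527])] [ 0.0443 -0.0157 -0.0078] [ -0.0018 -37.0679 -28.2693  -0.0483   0.0434  -0.0002]
```

View pics/w5.png

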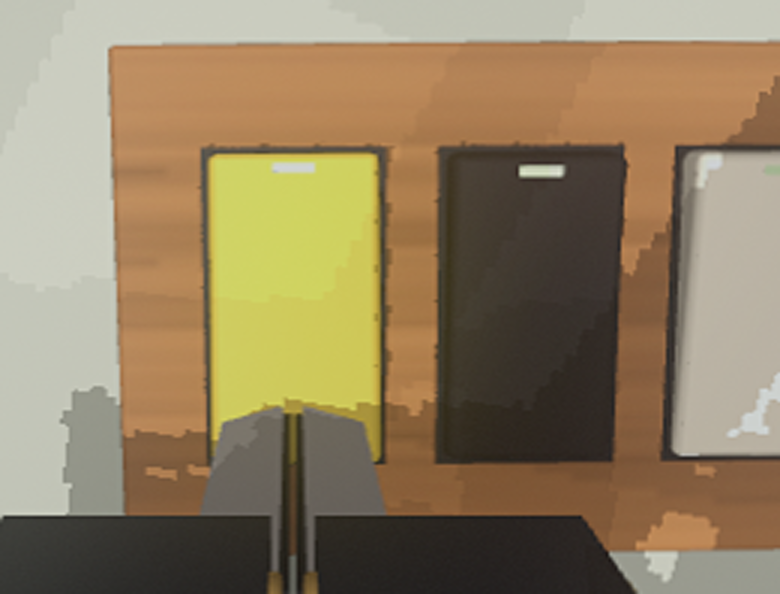

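The wrist crop shows the tip over the yellow paddle's far half at (318,232). Measured z follows the command exactly with no force, so nothing rigid has been met and the height must be biased. I'll continue with force as the guard.

```bash
python3 -m crank '[{"delta_pos":[0,0,0.001],"dr":[0,0,0],"grip":1},{"delta_pos":[0,0,0.001],"dr":[0,0,0],"grip":1}]'|grep -E 'tool_pos|force'; python3 -m crank '[{"delta_pos":[0,0,0.001],"dr":[0,0,0],"grip":1},{"delta_pos":[0,0,0.001],"dr":[0,0,0],"grip":1}]'|grep -E 'tool_pos|force';python3 - <<'E'
from h import *
s=r.state();a=r.grab_frame("wrist");cv2.imwrite("pics/w6raw.png",a)
hsv=cv2.cvtColor(a,cv2.COLOR_BGR2HSV)
# paddle column centres / extents per row
for v in (115,150,180,210,225,240):
    row=hsv[v].astype(int)
    yl=np.where((abs(row[:,0]-29)<6)&(row[:,1]>120))[0]; bl=np.where((abs(row[:,0]-112)<10)&(row[:,1]>120))[0]
    w=np.where((row[:,1]>120)&(row[:,0]<22)&(row[:,0]>8))[0]
    print(v,[(x.min(),x.max()) if len(x) else None for x in(yl,bl,w)])
E
```

```text
tool_pos: [0.5521, -0.1362, 0.0256]
contact_force: [-0.3, 0.1, -0.8]
tool_pos: [0.5521, -0.1362, 0.0246]
contact_force: [-0.6, 0.0, 0.1]
115 [None, None, (np.int64(256), np.int64(611))]
150 [(np.int64(290), np.int64(346)), (np.int64(534), np.int64(587)), (np.int64(258), np.int64(608))]
180 [(np.int64(290), np.int64(346)), (np.int64(530), np.int64(583)), (np.int64(259), np.int64(605))]
210 [(np.int64(290), np.int64(346)), (np.int64(525), np.int64(578)), (np.int64(260), np.int64(601))]
225 [(np.int64(290), np.int64(347)), (np.int64(524), np.int64(575)), (np.int64(260), np.int64(600))]
240 [(np.int64(291), np.int64(347)), (np.int64(522), np.int64(573)), (np.int64(260), np.int64(598))]
```

```bash
python3 - <<'E'
from h import *
s=r.state();a=r.grab_frame("side");u=proj(cam('side'),[s['tool_pos']])[0];print(u,s['gripper_width'],s['joint_pos'])
x,y=u.astype(int);A=cv2.resize(a[y-35:y+25,x-40:x+30],None,fx=8,fy=8,interpolation=cv2.INTER_CUBIC)
b=cv2.imread("pics/w6raw.png")[90:270,240:440];B=cv2.resize(b,None,fx=2,fy=480/180)
A=A[:, :400] if 0 else cv2.resize(A,(400,480))
cv2.imwrite("pics/c7.png",np.hstack([A,B]))
E
```

```text
[357.8873 244.8345] 0.006675960089894287 [ -19.5747   11.9224   88.5584    0.0049   79.533  -118.2551]
```

View pics/c7.png

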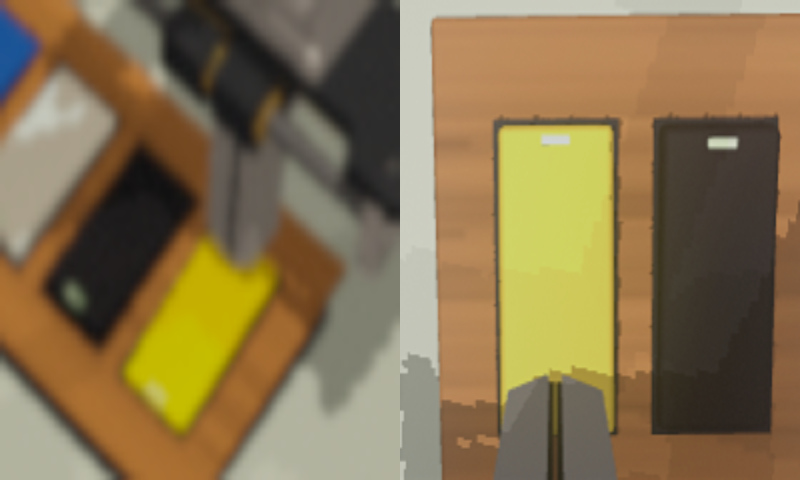

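In the side crop the tip still appears about 2–3 px above its projected position, so it's probably several mm above the measured z. I'll keep descending under the force guard.

```bash
python3 -m crank '[{"delta_pos":[0,0,0.001],"dr":[0,0,0],"grip":1},{"delta_pos":[0,0,0.001],"dr":[0,0,0],"grip":1}]'|grep -E 'tool_pos|force'; python3 -m crank '[{"delta_pos":[0,0,0.001],"dr":[0,0,0],"grip":1},{"delta_pos":[0,0,0.001],"dr":[0,0,0],"grip":1}]'|grep -E 'tool_pos|force';python3 -m crank '[{"delta_pos":[0,0,0.001],"dr":[0,0,0],"grip":1},{"delta_pos":[0,0,0.001],"dr":[0,0,0],"grip":1}]'|grep -E 'tool_pos|force'
```

```text
tool_pos: [0.5521, -0.1362, 0.0236]
contact_force: [0.1, -0.9, -0.6]
tool_pos: [0.5521, -0.1362, 0.0226]
contact_force: [0.2, -0.6, -0.8]
tool_pos: [0.5521, -0.1362, 0.0216]
contact_force: [0.1, 0.7, -0.1]
```

The wrist camera's scale agrees with measured z, but the visible finger ends sit about 10–20 mm short of the nominal TCP in both views. Contact should therefore come lower, so I'll carry on under the force guard.

```bash
for k in a; do python3 -m crank '[{"delta_pos":[0,0,0.001],"dr":[0,0,0],"grip":1},{"delta_pos":[0,0,0.001],"dr":[0,0,0],"grip":1}]'|grep -E 'tool_pos|force'; python3 -m crank '[{"delta_pos":[0,0,0.001],"dr":[0,0,0],"grip":1},{"delta_pos":[0,0,0.001],"dr":[0,0,0],"grip":1}]'|grep -E 'tool_pos|force';python3 -m crank '[{"delta_pos":[0,0,0.001],"dr":[0,0,0],"grip":1},{"delta_pos":[0,0,0.001],"dr":[0,0,0],"grip":1}]'|grep -E 'tool_pos|force'; done
```

```text
tool_pos: [0.5521, -0.1362, 0.0206]
contact_force: [-0.0, 0.3, 0.6]
tool_pos: [0.5521, -0.1362, 0.0196]
contact_force: [-1.1, -0.4, 0.2]
tool_pos: [0.5521, -0.1362, 0.0186]
contact_force: [-0.1, 0.5, 0.6]
```

```bash
for k in a; do python3 -m crank '[{"delta_pos":[0,0,0.001],"dr":[0,0,0],"grip":1},{"delta_pos":[0,0,0.001],"dr":[0,0,0],"grip":1}]'|grep -E 'tool_pos|force'; python3 -m crank '[{"delta_pos":[0,0,0.001],"dr":[0,0,0],"grip":1},{"delta_pos":[0,0,0.001],"dr":[0,0,0],"grip":1}]'|grep -E 'tool_pos|force';python3 -m crank '[{"delta_pos":[0,0,0.001],"dr":[0,0,0],"grip":1},{"delta_pos":[0,0,0.001],"dr":[0,0,0],"grip":1}]'|grep -E 'tool_pos|force'; done;python3 - <<'E'
from h import *
a=r.grab_frame("wrist");cv2.imwrite("pics/w8raw.png",a)
b=r.grab_frame("side");C=cam('side');s=r.state();u=proj(C,[s['tool_pos']])[0];print(u,s['gripper_width'])
x,y=u.astype(int)
cv2.imwrite("pics/c8.png",np.hstack([cv2.resize(b[y-40:y+40,x-50:x+30],(400,400),interpolation=cv2.INTER_CUBIC),cv2.resize(a[100:300,220:420],(400,400))]))
E
```

```text
tool_pos: [0.5521, -0.1362, 0.0176]
contact_force: [-0.2, -0.9, -0.7]
tool_pos: [0.5521, -0.1362, 0.0166]
contact_force: [-0.6, 0.1, -0.1]
tool_pos: [0.5524, -0.1363, 0.0159]
contact_force: [-0.6, 0.3, 0.3]
[357.7517 246.6907] 0.006224855018528505
```

View pics/c8.png

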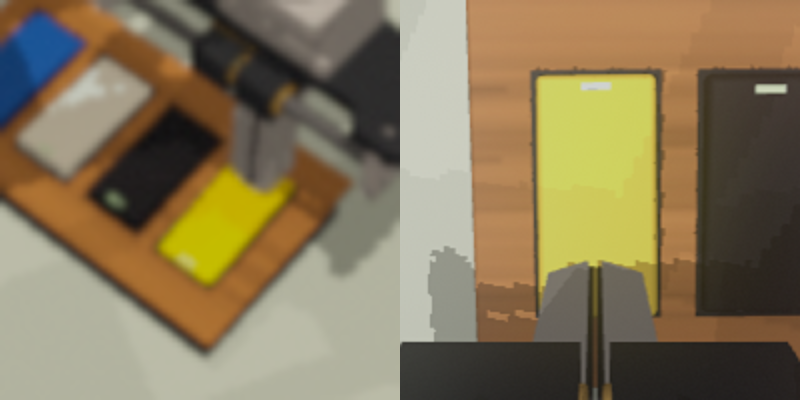

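```bash
python3 -m crank '[{"delta_pos":[0,0,0],"dr":[0,0,0],"grip":1}]'|grep -E 'tool_pos|force'; python3 - <<'E'
from h import *
s=r.state();print(s['tool_pos'],s['joint_efforts'],s['contact_force'],s['moment'],s['time_s'],s['joint_pos'])
a=cv2.imread("pics/w6raw.png").astype(int);b=cv2.imread("pics/w8raw.png").astype(int)
for im in(a,b):
    g=im[:,:,0]; 
    # yellow column profile: far/near ends at col 296, 340 ; black at col 375..420
    for c in (296,341): 
        y=np.where((im[100:270,c,2]-im[100:270,c,0])>70)[0]+100; print(c,y.min(),y.max(),end='; ')
    print()
E
```

```text
tool_pos: [0.5523, -0.1363, 0.0159]
contact_force: [0.8, 1.2, 0.6]
[ 0.5523 -0.1363  0.0159] [ -0.0437 -36.8922 -27.638   -0.0827   0.1394  -0.0001] [0.8242 1.1526 0.5511] [-0.0061 -0.0165  0.0263] 8.15 [ -19.5772   12.3593   89.0996    0.0068   78.521  -118.2553]
296 100 235; 341 100 236; 
296 100 235; 341 100 236;
```

The last step deflected about 0.3 mm and the joint torques shifted, which looks like first contact at z≈0.016. That fits finger ends about 24 mm short of the reported TCP. The paddle's stop should be about 5 mm lower.

```bash
cat > st.py <<'E'
from h import *
s=r.state();print(s['time_s'],s['tool_pos'],s['contact_force'],s['moment'],s['joint_efforts'])
E
python3 -m crank '[{"delta_pos":[0,0,0.001],"dr":[0,0,0],"grip":1},{"delta_pos":[0,0,0.001],"dr":[0,0,0],"grip":1}]'>/dev/null; python3 st.py; python3 -m crank '[{"delta_pos":[0,0,0.001],"dr":[0,0,0],"grip":1},{"delta_pos":[0,0,0.001],"dr":[0,0,0],"grip":1}]'>/dev/null;python3 st.py
```

```text
8.35 [ 0.5526 -0.1363  0.015 ] [0.0866 0.6584 2.092 ] [ 0.0879 -0.151   0.036 ] [ -0.2172 -36.4484 -27.0537  -0.1982   0.2674   0.0007]
8.55 [ 0.5526 -0.1363  0.014 ] [1.2325 0.098  1.9761] [ 0.0615 -0.2147  0.0187] [ -0.2962 -36.2476 -26.682   -0.2632   0.4029   0.0005]
```

```bash

python3 -m crank '[{"delta_pos":[0,0,0.001],"dr":[0,0,0],"grip":1},{"delta_pos":[0,0,0.001],"dr":[0,0,0],"grip":1}]'>/dev/null; python3 st.py; python3 -m crank '[{"delta_pos":[0,0,0.001],"dr":[0,0,0],"grip":1},{"delta_pos":[0,0,0.001],"dr":[0,0,0],"grip":1}]'>/dev/null;python3 st.py
```

```text
8.75 [ 0.5522 -0.1363  0.0127] [ 1.4259 -0.482   1.1643] [ 0.0831 -0.2086  0.0353] [ -0.1537 -36.3836 -26.8384  -0.1817   0.3577  -0.0006]
8.95 [ 0.5521 -0.1363  0.0116] [1.6542 0.1749 0.9571] [ 0.015  -0.2147 -0.0135] [ -0.1376 -36.4326 -26.8098  -0.1693   0.3693  -0.0008]
```

```bash

python3 -m crank '[{"delta_pos":[0,0,0.001],"dr":[0,0,0],"grip":1},{"delta_pos":[0,0,0.001],"dr":[0,0,0],"grip":1}]'>/dev/null; python3 st.py; python3 -m crank '[{"delta_pos":[0,0,0.001],"dr":[0,0,0],"grip":1},{"delta_pos":[0,0,0.001],"dr":[0,0,0],"grip":1}]'>/dev/null;python3 st.py;python3 - <<'E'
from h import *
cv2.imwrite("pics/w9raw.png",r.grab_frame("wrist"))
a,b=[cv2.imread(f"pics/w{k}raw.png") for k in(8,9)]
b2=r.grab_frame("side");C=cam('side');s=r.state();u=proj(C,[s['tool_pos']])[0];x,y=u.astype(int)
cv2.imwrite("pics/c9.png",np.hstack([cv2.resize(b2[y-40:y+40,x-50:x+30],(400,400),interpolation=cv2.INTER_CUBIC),cv2.resize(b[100:300,220:420],(400,400))]))
E
```

```text
9.15 [ 0.552  -0.1363  0.0106] [ 0.2643 -0.4409  0.8415] [ 0.0243 -0.1564  0.0086] [ -0.1317 -36.5166 -26.8952  -0.1531   0.3188  -0.0004]
9.35 [ 0.5521 -0.1362  0.0096] [0.6058 0.7052 1.0109] [ 0.0271 -0.1674  0.0043] [ -0.1478 -36.5329 -26.8903  -0.1583   0.3101  -0.    ]
```

View pics/c9.png

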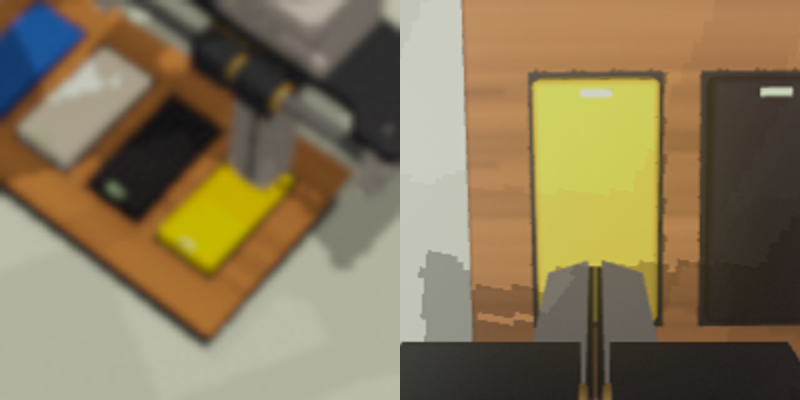

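Side view: the yellow paddle's near end is now raised, so it is moving. I'll press on until it stops.

```bash

python3 -m crank '[{"delta_pos":[0,0,0.001],"dr":[0,0,0],"grip":1},{"delta_pos":[0,0,0.001],"dr":[0,0,0],"grip":1}]'>/dev/null; python3 st.py; python3 -m crank '[{"delta_pos":[0,0,0.001],"dr":[0,0,0],"grip":1},{"delta_pos":[0,0,0.001],"dr":[0,0,0],"grip":1}]'>/dev/null;python3 st.py
```

```text
9.65 [ 0.5521 -0.1363  0.0095] [-1.4958  0.4739  4.5336] [0.1101 0.2146 0.0286] [ -0.1931 -34.6231 -26.1718  -0.1233  -0.3287  -0.0011]
9.85 [ 0.5521 -0.1363  0.0094] [-2.7028  1.5989  8.883 ] [ 0.2402  0.5198 -0.0765] [ -0.2561 -32.6779 -25.3416  -0.102   -0.925   -0.0023]
```

Yellow is fully home: rigid stop at 8.9 N with z reading 0.0095. Now I'll lift and move to the blue paddle's near half.

```bash

python3 -m crank '[{"delta_pos":[0,0,-0.02],"dr":[0,0,0],"grip":1},{"delta_pos":[0,0,-0.045],"dr":[0,0,0],"grip":1},{"delta_pos":[0.018,0.045,-0.045],"dr":[0,0,-0.4],"grip":1},{"delta_pos":[0.036,0.09,-0.045],"dr":[0,0,-0.4],"grip":1},{"delta_pos":[0.053,0.1376,-0.045],"dr":[0,0,-0.4],"grip":1},{"delta_pos":[0.053,0.1376,-0.045],"dr":[0,0,-0.4],"grip":1},{"delta_pos":[0.053,0.1376,-0.02],"dr":[0,0,-0.4],"grip":1},{"delta_pos":[0.053,0.1376,-0.009],"dr":[0,0,-0.4],"grip":1},{"delta_pos":[0.053,0.1376,-0.009],"dr":[0,0,-0.4],"grip":1}]'>/dev/null; python3 st.py
python3 - <<'E'
from h import *
a=r.grab_frame("wrist");b=r.grab_frame("side")
cv2.imwrite("pics/c10.png",np.hstack([cv2.resize(b[170:290,260:400],(467,400),interpolation=cv2.INTER_CUBIC),cv2.resize(a[60:360,120:380],(325,375))[:375] if 0 else cv2.resize(a[60:310,120:380],(333,400))]))
E
```

```text
10.75 [ 0.4769 -0.0085  0.0143] [-0.2832 -0.1688  0.7696] [ 0.0826 -0.0386  0.0157] [  0.1775 -28.8776 -27.7524  -0.0288  -0.0667  -0.0028]
```

View pics/c10.png

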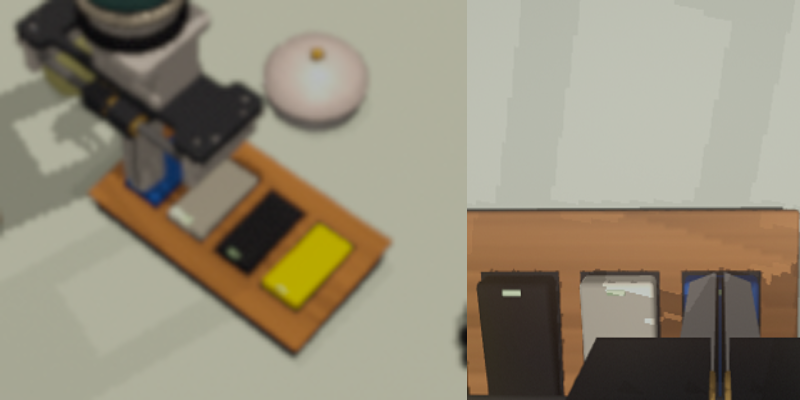

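Fingers are centred on the blue paddle's near half, and the yellow paddle now leans like the on ones. Pressing blue.

```bash

python3 -m crank '[{"delta_pos":[-0.002,0,0.002],"dr":[0,0,0],"grip":1},{"delta_pos":[-0.002,0,0.004],"dr":[0,0,0],"grip":1},{"delta_pos":[-0.002,0,0.0055],"dr":[0,0,0],"grip":1},{"delta_pos":[-0.002,0,0.007],"dr":[0,0,0],"grip":1},{"delta_pos":[-0.002,0,0.007],"dr":[0,0,0],"grip":1}]'>/dev/null; python3 st.py;python3 -m crank '[{"delta_pos":[0,0,0.001],"dr":[0,0,0],"grip":1},{"delta_pos":[0,0,0.001],"dr":[0,0,0],"grip":1}]'>/dev/null; python3 st.py; python3 -m crank '[{"delta_pos":[0,0,0.001],"dr":[0,0,0],"grip":1},{"delta_pos":[0,0,0.001],"dr":[0,0,0],"grip":1}]'>/dev/null;python3 st.py
```

```text
11.35 [ 0.4808 -0.0079  0.0096] [-0.3615 -0.0693 -0.6808] [-0.0051  0.0094 -0.0022] [ -0.0268 -28.9795 -27.6023  -0.037    0.0419  -0.0003]
11.55 [ 0.481  -0.0079  0.009 ] [-0.5531 -0.2045  0.9499] [ 0.0253  0.12   -0.0278] [  0.0458 -28.45   -27.3573   0.0315  -0.1999   0.0002]
11.75 [ 0.4808 -0.008   0.0079] [-1.488   0.1033  2.239 ] [ 0.0572  0.3088 -0.0506] [  0.1247 -28.041  -27.2756   0.1116  -0.4828   0.0003]
```

```bash

python3 -m crank '[{"delta_pos":[0,0,0.001],"dr":[0,0,0],"grip":1},{"delta_pos":[0,0,0.002],"dr":[0,0,0],"grip":1},{"delta_pos":[0,0,0.002],"dr":[0,0,0],"grip":1}]'>/dev/null; python3 st.py;python3 -m crank '[{"delta_pos":[0,0,0.001],"dr":[0,0,0],"grip":1},{"delta_pos":[0,0,0.001],"dr":[0,0,0],"grip":1}]'>/dev/null; python3 st.py; python3 -m crank '[{"delta_pos":[0,0,0.001],"dr":[0,0,0],"grip":1},{"delta_pos":[0,0,0.001],"dr":[0,0,0],"grip":1}]'>/dev/null;python3 st.py
```

```text
12.05 [ 0.4805 -0.008   0.0057] [-3.3166 -1.036   2.5883] [-0.1072  0.5978  0.0239] [  0.2793 -27.7025 -27.4982   0.2761  -0.9739  -0.0001]
12.25 [ 0.4806 -0.008   0.0054] [-5.6553 -0.7333  7.0087] [-0.0446  0.9319  0.0197] [  0.2475 -26.0711 -26.7922   0.3267  -1.5989   0.0026]
12.45 [ 0.4807 -0.008   0.0052] [-7.2273 -0.1307 11.7873] [-0.0054  1.2699  0.0285] [  0.1863 -24.3954 -25.9666   0.3491  -2.1842   0.0056]
```

Blue is home: rigid stop at 11.8 N, z reading 0.0052 as predicted. Now lifting and moving over to white.

```bash

python3 -m crank '[{"delta_pos":[0,0,-0.015],"dr":[0,0,0],"grip":1},{"delta_pos":[0,0,-0.035],"dr":[0,0,0],"grip":1},{"delta_pos":[0,-0.023,-0.035],"dr":[0,0,0],"grip":1},{"delta_pos":[0,-0.046,-0.035],"dr":[0,0,0],"grip":1},{"delta_pos":[0,-0.046,-0.035],"dr":[0,0,0],"grip":1},{"delta_pos":[0,-0.046,-0.012],"dr":[0,0,0],"grip":1},{"delta_pos":[0,-0.046,-0.012],"dr":[0,0,0],"grip":1}]'>/dev/null; python3 st.py
python3 - <<'E'
from h import *
a=r.grab_frame("wrist");b=r.grab_frame("side")
cv2.imwrite("pics/c11.png",np.hstack([cv2.resize(b[170:290,260:400],(467,400),interpolation=cv2.INTER_CUBIC),cv2.resize(a[60:310,180:440],(333,400))]))
E
```

```text
13.15 [ 0.486  -0.0522  0.0127] [-0.5832  0.0894 -0.4732] [0.0185 0.0086 0.0146] [ -0.3142 -30.8413 -29.2667  -0.0546  -0.3212  -0.0016]
```

View pics/c11.png

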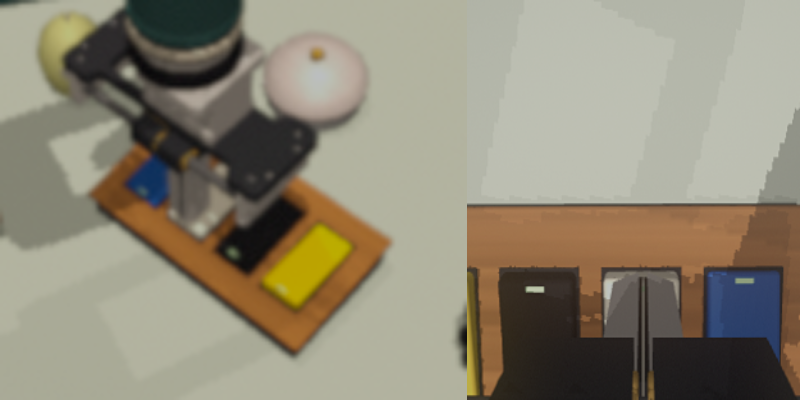

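The panel hasn't moved, blue's near half is down, and the fingers are centred on white. Pressing white.

```bash

python3 -m crank '[{"delta_pos":[0,0,0.002],"dr":[0,0,0],"grip":1},{"delta_pos":[0,0,0.0035],"dr":[0,0,0],"grip":1},{"delta_pos":[0,0,0.005],"dr":[0,0,0],"grip":1},{"delta_pos":[0,0,0.0065],"dr":[0,0,0],"grip":1},{"delta_pos":[0,0,0.0065],"dr":[0,0,0],"grip":1}]'>/dev/null; python3 st.py;python3 -m crank '[{"delta_pos":[0,0,0.001],"dr":[0,0,0],"grip":1},{"delta_pos":[0,0,0.001],"dr":[0,0,0],"grip":1}]'>/dev/null; python3 st.py; python3 -m crank '[{"delta_pos":[0,0,0.001],"dr":[0,0,0],"grip":1},{"delta_pos":[0,0,0.001],"dr":[0,0,0],"grip":1}]'>/dev/null;python3 st.py
```

```text
13.75 [ 0.4884 -0.0533  0.0094] [-0.7262 -0.5165  0.5331] [ 0.0696 -0.0144  0.0586] [  0.0053 -29.8095 -27.3701  -0.047    0.057    0.0004]
13.95 [ 0.4882 -0.0534  0.0085] [-0.2131  0.1207  1.6883] [0.0955 0.148  0.0027] [ -0.02   -29.0794 -27.0638  -0.0295  -0.226    0.0022]
14.15 [ 0.4881 -0.0534  0.0073] [-2.4385  0.4809  2.3138] [-0.0446  0.3     0.0266] [  0.1027 -29.0028 -27.1329   0.0716  -0.3718   0.0013]
```

```bash

python3 -m crank '[{"delta_pos":[0,0,0.001],"dr":[0,0,0],"grip":1},{"delta_pos":[0,0,0.0015],"dr":[0,0,0],"grip":1},{"delta_pos":[0,0,0.0015],"dr":[0,0,0],"grip":1}]'>/dev/null; python3 st.py;python3 -m crank '[{"delta_pos":[0,0,0.001],"dr":[0,0,0],"grip":1},{"delta_pos":[0,0,0.001],"dr":[0,0,0],"grip":1}]'>/dev/null; python3 st.py
```

```text
14.45 [ 0.4879 -0.0534  0.0057] [-3.091  -0.9304  1.9623] [ 0.0109  0.4292 -0.0579] [  0.3017 -28.7257 -27.3119   0.2539  -0.7528   0.0005]
14.65 [ 0.488  -0.0535  0.0055] [-4.4375 -0.5048  6.9152] [ 0.0304  0.7737 -0.0015] [  0.2878 -27.054  -26.5693   0.3117  -1.3592   0.0042]
```

One more small step to be sure, then lift and back away to check.

```bash

python3 -m crank '[{"delta_pos":[0,0,0.001],"dr":[0,0,0],"grip":1},{"delta_pos":[0,0,0.001],"dr":[0,0,0],"grip":1}]'>/dev/null; python3 st.py
python3 -m crank '[{"delta_pos":[0,0,-0.02],"dr":[0,0,0],"grip":1},{"delta_pos":[0,0,-0.06],"dr":[0,0,0],"grip":1},{"delta_pos":[0,0,-0.11],"dr":[0,0,0],"grip":1},{"delta_pos":[0.04,0,-0.15],"dr":[0,0,0],"grip":1},{"delta_pos":[0.09,0,-0.15],"dr":[0,0,0],"grip":1},{"delta_pos":[0.12,0,-0.15],"dr":[0,0,0],"grip":1},{"delta_pos":[0.12,0,-0.15],"dr":[0,0,0],"grip":1},{"delta_pos":[0.12,0,-0.15],"dr":[0,0,0],"grip":1}]'>/dev/null; python3 st.py
python3 - <<'E'
from h import *
b=r.grab_frame("side");t=r.grab_frame("top")
cv2.imwrite("pics/top9.png",t)
t0=cv2.imread("pics/top0.png");s0=cv2.imread("pics/side0.png")
A=lambda im:cv2.resize(im[170:290,260:440],(400,267),interpolation=cv2.INTER_CUBIC)
B=lambda im:cv2.resize(im[165:265,270:430],(400,250),interpolation=cv2.INTER_CUBIC)
cv2.imwrite("pics/c12.png",np.vstack([np.hstack([A(s0),A(b)]),np.hstack([B(t0),B(t)])]))
E
```

```text
14.85 [ 0.488  -0.0535  0.0053] [-6.1699  0.1236 10.3723] [0.1047 1.1061 0.0245] [  0.2327 -25.38   -25.7608   0.3337  -1.9299   0.008 ]
15.65 [ 0.3703 -0.0724  0.1538] [ 0.2692  0.317  -0.0803] [ 0.0125  0.0197 -0.0577] [ -0.1904 -18.2268 -29.9363  -0.0783   0.1399  -0.0094]
```

View pics/c12.png

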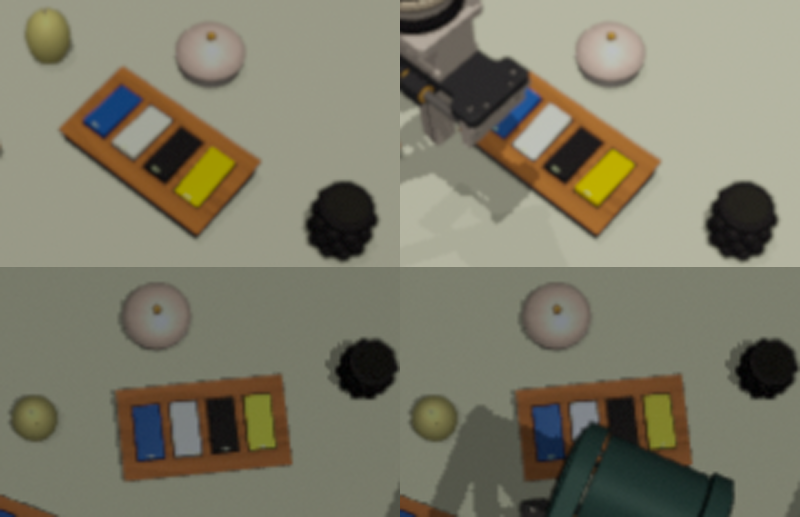

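The panel and all three ornaments match their starting positions, and the black paddle looks unchanged. Handing in.

```bash
python3 -c "
from bench import r
print(r.state()['time_s']);print(r.sign_off())"
```

```text
15.75
the job is handed in; nothing more can be done
None
```

I switched the table lamp (yellow) on, then the picture light (blue) off, then the ceiling light (white) off. The job was handed in at 15.75 s, and no verdict was reported.

**Presses:** each paddle was pressed until it hit its stop. The vertical force there was 8.9 N on yellow, 11.8 N on blue and 10.4 N on white. Blue and white also showed 6–7 N of sideways force.

**Final check:** the arm was clear of everything, with no contact force. In before-and-after side and top pictures, the panel and trinket box had not moved. The vase also stands where it did, as does the candle, which the arm hid in the last side view. The black paddle, which I never pressed, looks unchanged.

**What disagreed or is less certain:**
- **Fingertip height:** contact came about 25 mm lower on the reported height than the calibration predicted. I found it by force in 1 mm steps, which cost extra time and looks before the yellow press.
- **Final paddle positions:** in the last pictures the arm partly hid white in the top view and blue in the side view. That those two are fully home rests on the force readings and on the final height matching the prediction for blue and white.
- **Picture budget:** I viewed 12 pictures, two over the budget of 10.

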